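# Move the wet brass shim ring to the blue rest with the lifter

### The arm

A 6-joint arm with a two-finger parallel gripper is mounted at the origin on the work surface. World frame = base frame: x ahead of the robot, y to its left, z up, the work surface at z = 0. Lengths are in m, angles in degrees, forces in N, time in s.
With the tool pointing down it reaches from about 0.4 to 0.825 m from the base axis. Payload 7 kg.
Tool frame: the origin (TCP) lies at the very end of the fingers, on their centre line; the grasp point (between the pads) lies 19 mm behind it (ctrl.grip_depth is the z of the grasp point in the tool frame, in m); z points along the fingers, y is the direction in which the jaws open and shut (so a half turn about z gives the same grasp; the last joint's range is limited). The gripper opens to 88 mm and grips with 3 to 60 N. Pads are 19 mm wide; open, the fingers measure 130 mm over their backs; the gripper's body (78 mm by 193 mm) begins 47 mm behind the grasp point.
Start: joints at [-48.753, 20.546, 0.682, 0, -70.136, -16.507], TCP at [0.282, -0.613, 0.227] pointing down, gripper open.
Joint ranges: [-176.03, 176.03], [-82.01, 121.73], [-58.28, 71.71], [-173.87, 95.51], [-174.79, -0.11], [-173.66, 173.66]. Speed limits (degrees/s): [136.94, 136.94, 172.46, 180, 180, 180].

### API

Orientations are given as [roll, pitch, yaw] about the fixed x, y, z axes, in that order (R = Rz(yaw) Ry(pitch) Rx(roll)).
In Python, from plant import telemetry, snapshot, job, models, ctrl gives the robot as it stands.
- The arm moves only by the tool jog_arm, never from a script. Its argument "targets" is text: rows parted by semicolons, each of 7 numbers parted by spaces: the shift along the tool's x, y, z in m, then the turn, a rotation vector about the tool's x, y, z in degrees, then the gripper command: -1 is shut, 1 is fully open, values between are in proportion. A call has exactly 8 rows; each row is the pose to reach, as a shift and turn from the pose measured when the call began, along the tool's axes at that moment; what a row does not reach only later rows make up. A row lasts 1/8 s, in which the tool goes at most 62.5 mm and 10.7 degrees, less where a joint would pass 70% of its speed; a pose out of reach is approached as far as the arm can. A call with a gripper value outside its range is refused whole. The fingers move at their own pace and stop on an object; the grip force is fixed at half the most. Time passes only in rows, so rows that repeat a pose let the fingers close, or fill a call up. It gives the time, the measured TCP pose, the force and the opening at its end, in the units of the state.
- telemetry.get_obs(): the state, without advancing time (a new reading comes with each control period).
- snapshot(name): name is "side" or "top" or "wrist"; returns a dict with "img" (480x640x3 uint8, red, green, blue), "range_z" (480x640 float32, m along the optical axis (not along the pixel's ray), 0 where there is no reading), "intrinsics" (3x3 intrinsics, pixels), "k1" (the pictures are not rectified: a ray, as slopes to the right and down, at radius r is drawn at 1 + k1 r^2 times it, then the intrinsics apply), "R" (3x3) and "t" (3): a world point X has camera coordinates R X + t. Camera axes: x right, y down, z forward; pixel columns grow to the right and rows downward; lengths in m; the calibration is good to about 2 mm. A picture is of the moment at which its call begins.
- job.close_job(): hands the job in, once; it reports no verdict.
Trained networks look in a picture, given as the dict that the camera call returned (one of the last four; its "shot" number tells which), for a name from the list of things; names that differ only in an ending like _2 or _b are one class to them, and where a whole thing is asked for, a point or a joint stands for the part that bears it (a point fixed in the world has none). Each returns a list of dicts, best first, with "conf" (0 to 1); they miss things now and then, are a little off and sometimes report something else, mostly with a low value. They report only what shows in the picture. A call takes as long as a camera call. They do not tell look-alikes from the thing itself.
- models.cut_out(name, picture): "region" (480x640 bool, what is visible of it) and "uv" ([column, row] in pixels, amid what is visible of it).
- models.spot_point(name, picture): "uv" ([column, row] in pixels: a listed point, or the origin of a listed thing).
The state is a dict: "clock": time; "joint_pos": joint angles; "qvel": joint speeds; "tau": joint torques, N m; "tool_pos": TCP position; "orientation": TCP orientation; "force": force on the tool from outside, world axes, zero at the start; "moment": the same for the moment, N m; "opening": finger opening in m.
Only numpy, scipy, OpenCV 4.12 (cv2) and the standard library are available. Lean on these libraries where they do the work, as an engineer would, in place of code of your own. Each camera call takes 0.05 s, during which the arm holds its last target.

### The job

The brass shim ring on its grey rest is still wet with inspection dye: take the yellow-handled lifter, slide its blade under the ring between the rails, lift the ring clear and set it down centred and flat on the blue rest. Then draw the lifter out and lay it flat on the counter, clear of the rest. Never touch either ring with the gripper, and leave the black ring where it is.

Things in the scene. Friction and masses are not known exactly. Their poses are not given: they have to be found in the camera images.
- lifter: Lifter, 0.28 kg, flat on the counter: dark blued steel blade 3 mm thick, 44 mm wide (last 10 mm: 36), x = -105 to +55 mm, with an upright yellow post 26 mm square at x = -80, y = 0, sides along x and y, top 88 mm above the underside (34 mm square collar on the lowest 9 mm); grip the post near its top. Origin: blade underside, below where a ring's centre should sit; x to the tip, z up.
- brass_ring: The ring to move: flat brass ring, 100 mm outside, 40 mm inside diameter, 4 mm thick, 0.18 to 0.26 kg. Origin: centre of its underside, z up. It lies across the two grey rails of one of two fixed grey rests, same shape and size as the blue rest, centred between the rails and within 6 mm of their middle; at the start its x axis points along the rails, away from the robot.
- black_ring: Bystander: flat black ring of the same size (100 / 40 / 4 mm) on the other grey rest. Origin at the centre of its underside; at the start its x axis points along the rails of its rest.
- blue_rest: Empty blue rest, fixed: two rails on a base plate 100 x 100 x 6 mm. Origin: centre of the underside, on the counter; x along the rails, away from the robot, z up. Rails 100 mm long, 16 mm wide, tops (where a ring lies) 28 mm above the counter, clear gap between them 68 mm (y = -34 to +34), open at both ends, 22 mm high from base plate to rail tops.
Not all that is in view belongs to the job. Several things have the shape of the brass_ring; the one meant has the colours described above.

How it is judged:
By the outcome, as a careful person would: the job done as asked, in the order asked, and still so for the second after the job is handed in, with the robot touching nothing.
It also fails if it takes over 64 s, if anything falls off the work surface, if the arm or the gripper's body presses on something with over 40 N, if the wrist force passes 120 N, or if a joint passes its speed limit or range.

## Working session

There is one attempt and no reset: what is moved stays moved. The work goes in short steps, Python scripts to look and compute and a tool call to move; the robot and the scene stay as the last step left them, time stands still between calls to the robot, and variables do not carry over. Pictures are saved under pics/ and viewed, and the job is handed in when it is done.

Besides the shell and the picture viewer there is one more tool, called after "Call:" in YAML: its name, and indented under it one key for each argument. jog_arm: Moves the arm, as the interface text tells. Its arguments: {"type":"object","properties":{"targets":{"type":"string"}},"required":["targets"]}

```bash
ls; mkdir -p pics; python3 - <<'E'
from plant import telemetry, snapshot, job, models, ctrl
import cv2,pickle
print(telemetry.get_obs(), ctrl.grip_depth)
for n in ["side","top","wrist"]:
    s=snapshot(n); cv2.imwrite(f"pics/{n}0.png",s["img"][:,:,::-1]); pickle.dump(s,open(f"{n}0.pkl","wb"))
    print(n,s["intrinsics"].tolist(),s["k1"],s["R"].tolist(),s["t"].tolist(),s["shot"])
E
```

```text
pics
{'clock': 0.0, 'joint_pos': array([-4.87533612e+01,  2.05886726e+01,  6.32552977e-01, -2.06175837e-02,
       -7.01327580e+01, -1.65074027e+01]), 'qvel': array([-0.01934781, -0.00221394, -0.01373472,  0.05734973,  0.0320773 ,
       -0.06001735]), 'tau': array([ 2.57802158e-04, -5.82718098e+01,  2.93056977e+01,  6.99683100e+00,
        6.87731575e-03, -1.87558030e-04]), 'tool_pos': array([ 0.28226255, -0.61261662,  0.225643  ]), 'orientation': array([ 1.79909278e+02, -6.67311749e-03, -1.55267780e+02]), 'force': array([0.60145055, 0.03846593, 0.69647395]), 'moment': array([-0.03377887,  0.02919597,  0.03083532]), 'opening': 0.08759618383664258} -0.0188
side [[622.2516389849006, 0.0, 312.1214955528418], [0.0, 622.2516389849006, 237.1073207824562], [0.0, 0.0, 1.0]] -0.09179054317498954 [[-0.803579049101749, -0.5948932057161519, 0.01904693249553123], [-0.33320685150880386, 0.4231170088299788, -0.8425824535001671], [0.49318749573799925, -0.6834281751812196, -0.5382304556750288]] [0.4138076155754996, 0.2712115494901996, 0.786381672383671] 1
top [[455.87736451053445, 0.0, 327.8184350858919], [0.0, 455.87736451053445, 240.84458237469337], [0.0, 0.0, 1.0]] 0.039740563166388215 [[0.02773593518115976, -0.9993989128378469, 0.020797377675010584], [-0.9882730771916095, -0.030540562282690357, -0.149611493387655], [0.15015672744786931, -0.016403873749442275, -0.9885261099880766]] [-0.0979676531612162, 0.5789129027846421, 0.7147401431410135] 2
wrist [[331.12308314756257, 0.0, 319.4653177369394], [0.0, 331.12308314756257, 241.82136360737636], [0.0, 0.0, 1.0]] -0.02631728996624533 [[-0.41800469488181974, 0.9084440545145209, 0.0012144438949861327], [0.8646388536080033, 0.39743766353239723, 0.30731572761143555], [0.27869647986329826, 0.12950947232973464, -0.9516068351418455]] [0.6744957138149092, -0.03807610350885088, 0.392149133715957] 3
```

View pics/side0.png

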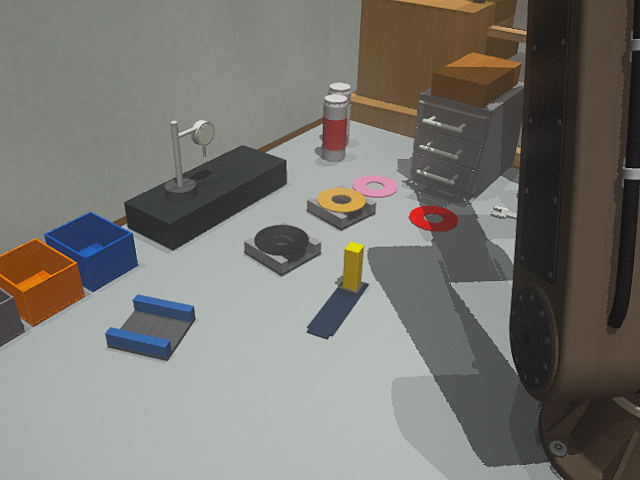

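View pics/top0.png

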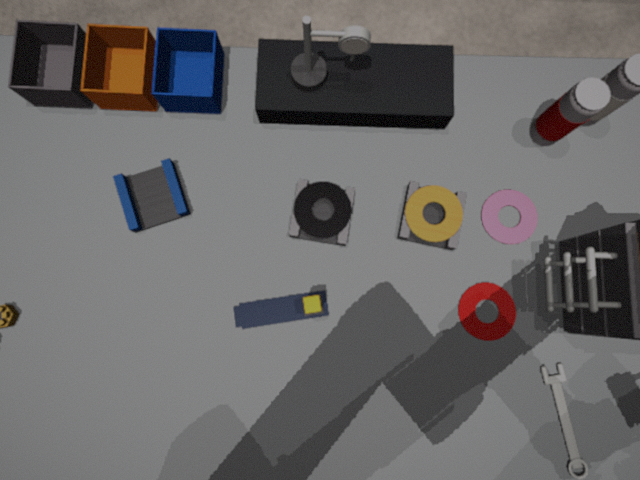

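View pics/wrist0.png

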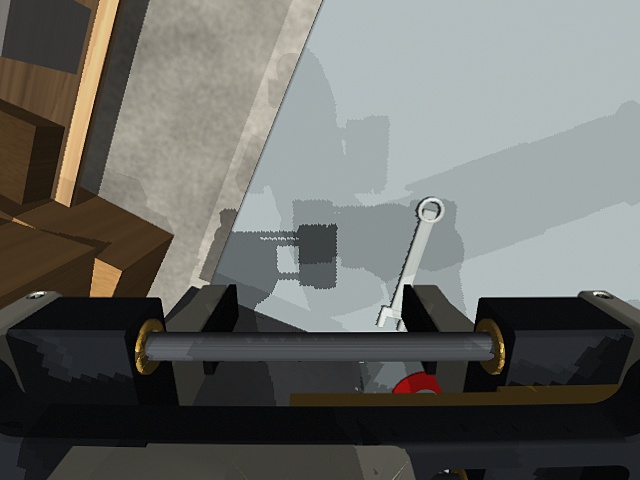

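Ring-shaped candidates in the top view are black (323,209) on a grey rest, brass/yellow (434,213) on a grey rest, pink (509,216) and red (487,311), the last two lying on the counter. I choose the brass ring at (434,213). The lifter lies with its post at (312,304) and tip at (236,317), and the blue rest is at (152,195).

```bash
cat > h.py <<'E'
import numpy as np,cv2,pickle
def undist(s,uv):
    K=s["intrinsics"]; uv=np.atleast_2d(np.asarray(uv,float))
    D=np.array([s["k1"],0,0,0,0.])
    return cv2.undistortPointsIter(uv.reshape(-1,1,2),K,D,None,None,(3,50,1e-10)).reshape(-1,2)
def rays(s,uv):
    n=undist(s,uv); d=np.c_[n,np.ones(len(n))]@s["R"]; c=-s["R"].T@s["t"]
    return c,d
def onplane(s,uv,z):
    c,d=rays(s,uv); return c+d*((z-c[2])/d[:,2])[:,None]
def cloud(s):
    v,u=np.mgrid[:480,:640]; n=undist(s,np.c_[u.ravel(),v.ravel()])
    z=s["range_z"].ravel().astype(float); P=np.c_[n*z[:,None],z]
    W=(P-s["t"])@s["R"]; W[z<=0]=np.nan
    return W.reshape(480,640,3)
def proj(s,X):
    rv,_=cv2.Rodrigues(s["R"]); p,_=cv2.projectPoints(np.atleast_2d(np.asarray(X,float)),rv,s["t"],s["intrinsics"],np.array([s["k1"],0,0,0,0.])); return p.reshape(-1,2)
E
python3 - <<'E'
from h import *
from plant import snapshot,models
for n in ["top","side"]:
    s=snapshot(n); pickle.dump(s,open(f"{n}1.pkl","wb"))
    W=cloud(s); hsv=cv2.cvtColor(s["img"],cv2.COLOR_RGB2HSV)
    for nm in ["lifter","brass_ring","black_ring","blue_rest"]:
        for m in models.cut_out(nm,s)[:4]:
            r=m["region"]; P=W[r]; print(n,nm,round(m["conf"],2),np.round(m["uv"]),r.sum(),np.round(np.nanmedian(P,0),4),np.round(np.nanpercentile(P[:,2],[2,50,98]),4),hsv[r].mean(0).round())
        for m in models.spot_point(nm,s)[:3]: print("  pt",round(m["conf"],2),np.round(m["uv"],1))
s=pickle.load(open("top1.pkl","rb"))
cv2.imwrite("pics/crop1.png",cv2.resize(s["img"][150:350,90:590,::-1],(800,320),interpolation=cv2.INTER_CUBIC))
E
```

```text
top lifter 0.79 [278. 308.] 2302 [ 0.4673 -0.0012  0.0031] [-0.0001  0.0031  0.0886] [99. 85. 90.]
  pt 0.68 [269.1 311. ]
top brass_ring 0.72 [496. 314.] 2219 [ 0.4727 -0.3595  0.0037] [0.0003 0.0037 0.0064] [ 33. 203. 116.]
top brass_ring 0.61 [518. 210.] 2050 [ 0.6416 -0.4015  0.0038] [0.0007 0.0038 0.0067] [162.  61. 155.]
top brass_ring 0.57 [439. 202.] 2123 [ 0.6369 -0.2614  0.0318] [0.0292 0.0318 0.0344] [ 22. 142. 157.]
  pt 0.86 [508.9 217.8]
  pt 0.58 [484.2 314.2]
top black_ring 0.66 [326. 220.] 2254 [ 0.6375 -0.0691  0.0317] [0.0078 0.0317 0.0343] [93. 27. 36.]
  pt 0.93 [322.7 207.9]
top blue_rest 0.87 [148. 198.] 3615 [0.6547 0.2289 0.0069] [0.0023 0.0069 0.0296] [95. 73. 85.]
  pt 0.57 [151.4 195.9]
side lifter 0.87 [346. 298.] 2476 [ 0.4645 -0.0316  0.0035] [-0.0015  0.0035  0.087 ] [ 76. 111. 113.]
  pt 0.84 [331.8 313.9]
side brass_ring 0.79 [376. 183.] 647 [ 0.6374 -0.3999  0.0025] [-0.0005  0.0025  0.0054] [161.  80. 213.]
side brass_ring 0.68 [435. 226.] 820 [ 0.4714 -0.3536  0.0026] [-0.0006  0.0026  0.0051] [ 12. 188. 151.]
side brass_ring 0.57 [340. 204.] 791 [ 0.6308 -0.2576  0.0305] [0.0275 0.0305 0.0328] [ 20. 150. 200.]
  pt 0.88 [339.1 199.3]
  pt 0.77 [376.5 189.8]
  pt 0.64 [433.4 220. ]
side black_ring 0.93 [280. 235.] 1140 [ 0.6333 -0.0666  0.0306] [0.0271 0.0306 0.0328] [65.  8. 65.]
  pt 0.56 [279.9 241.7]
side blue_rest 0.66 [153. 328.] 3787 [0.6517 0.221  0.0103] [0.0007 0.0103 0.0288] [ 94.  83. 113.]
side blue_rest 0.42 [279. 245.] 1069 [ 0.6347 -0.0642  0.0306] [0.0277 0.0306 0.0329] [66.  8. 64.]
  pt 0.77 [151.1 331.7]
```

View pics/crop1.png

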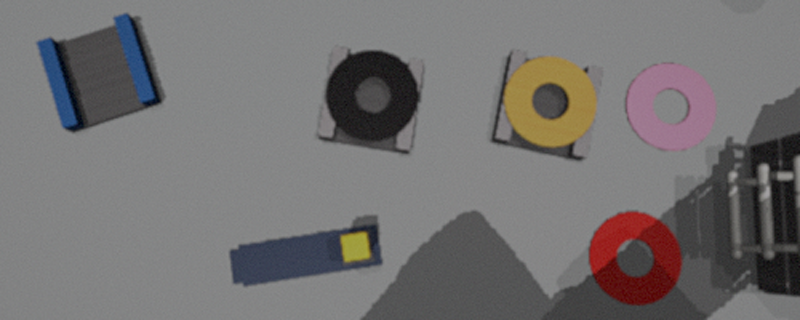

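The crop shows the brass ring on the grey rest at crop (549,101), distinct from the pink and red rings, which lie on the counter. Next I fit the poses precisely.

```bash
cat > fit.py <<'E'
from h import *
from scipy.optimize import minimize
def circ(s,mask,z):
    cs,_=cv2.findContours(mask.astype(np.uint8),cv2.RETR_CCOMP,cv2.CHAIN_APPROX_NONE)
    out=[]
    for c in cs:
        if len(c)<25: continue
        P=onplane(s,c.reshape(-1,2),z)[:,:2]
        A=np.c_[2*P,np.ones(len(P))]; x=np.linalg.lstsq(A,(P**2).sum(1),rcond=None)[0]
        out.append((x[:2].round(4),round(float(np.sqrt(x[2]+x[0]**2+x[1]**2)),4)))
    return out
def rect(s,mask,z,upright=None):
    cs,_=cv2.findContours(mask.astype(np.uint8),cv2.RETR_EXTERNAL,cv2.CHAIN_APPROX_NONE)
    c=max(cs,key=len); P=onplane(s,c.reshape(-1,2),z)[:,:2]
    (a,b),(w,h),_=r=cv2.minAreaRect((P*1000).astype(np.float32)); 
    bx=cv2.boxPoints(r); e=bx[1]-bx[0]; f=bx[2]-bx[1]
    if np.hypot(*f)>np.hypot(*e): e=f
    return np.round([a,b],1),np.round([w,h],1),round(float(np.degrees(np.arctan2(e[1],e[0]))),2)
E
python3 - <<'E'
from fit import *
for n in ["top","side"]:
    s=pickle.load(open(f"{n}1.pkl","rb")); W=cloud(s); hsv=cv2.cvtColor(s["img"],cv2.COLOR_RGB2HSV).astype(int)
    H,S,V=hsv[...,0],hsv[...,1],hsv[...,2]
    def near(x,y,r): return np.hypot(W[...,0]-x,W[...,1]-y)<r
    Z=W[...,2]
    m=near(.637,-.26,.07)&(H>12)&(H<32)&(S>100)
    print(n,"brass",circ(s,m,.032))
    m=near(.637,-.068,.075)&(V<75)&(Z>.024); print(" black",circ(s,m,.032))
    m=near(.467,-.02,.15)&(H>18)&(H<35)&(S>120)&(Z>.083); print(" post",m.sum(),rect(s,m,.088))
    m=near(.467,-.0,.15)&(((H>105)&(H<125)&(S>60)&(Z<.012)&(Z>-.003))); 
    m=cv2.morphologyEx(m.astype(np.uint8),cv2.MORPH_CLOSE,np.ones((3,3)));print(" blade",m.sum(),rect(s,m,.003))
    vv,uu=np.nonzero(m); P=onplane(s,np.c_[uu,vv],.003)[:,:2]
    m=near(.65,.23,.1)&(H>95)&(H<125)&(S>110)
    nl,L=cv2.connectedComponents((m&(Z>.024)).astype(np.uint8))
    for i in range(1,nl):
        if (L==i).sum()>60: print(" rail",(L==i).sum(),rect(s,L==i,.028))
    m=(near(.637,-.26,.085)|near(.637,-.068,.085))&(S<60)&(V>70)&(Z>.022)&(Z<.029)
    nl,L=cv2.connectedComponents(m.astype(np.uint8))
    for i in range(1,nl):
        if (L==i).sum()>15: print(" grey",(L==i).sum(),rect(s,L==i,.028))
E
```

```text
top brass [(array([ 0.6371, -0.2606]), 0.0486), (array([ 0.6376, -0.2603]), 0.0197)]
 black [(array([ 0.6383, -0.07  ]), 0.0484), (array([ 0.6391, -0.0695]), 0.0205)]
 post 277 (array([477.1, -57.9]), array([25.6, 25.6]), -80.04)
 blade 1767 (array([467.1,  -4.2]), array([ 41.7, 157.6]), -80.05)
 rail 540 (array([671. , 184.8]), array([99.3, 16.9]), 21.8)
 rail 545 (array([641. , 262.8]), array([99. , 16.3]), 20.93)
 grey 93 (array([674.6, -31.8]), array([15.7, 33.8]), -7.05)
 grey 111 (array([ 675. , -225.5]), array([17.4, 37.5]), -9.53)
 grey 89 (array([ 664.5, -114.9]), array([15.9, 31.8]), -8.08)
 grey 94 (array([ 662.1, -308.5]), array([16.1, 32.2]), -9.96)
 grey 126 (array([613.1, -21.7]), array([41.8, 15.3]), 2.14)
 grey 108 (array([ 613.6, -213.1]), array([15.3, 37.8]), -9.87)
 grey 125 (array([ 602.4, -106.8]), array([15.7, 43.7]), -7.93)
 grey 114 (array([ 598.9, -296.5]), array([16.5, 39.2]), -10.95)
side brass [(array([ 0.6339, -0.2586]), 0.0483), (array([ 0.6353, -0.26  ]), 0.0204)]
 black [(array([ 0.6345, -0.0673]), 0.0488), (array([ 0.6345, -0.0671]), 0.0199)]
 post 153 (array([471.8, -53.8]), array([26. , 29.2]), -79.2)
 blade 1272 (array([464.9,  -2.5]), array([ 43.1, 158.6]), -79.88)
 rail 442 (array([669.2, 188.8]), array([99.6, 19.4]), 20.61)
 rail 535 (array([639.1, 267. ]), array([99.5, 19.4]), 21.33)
 grey 55 (array([ 585.9, -294.8]), array([20.3, 36.9]), -52.99)
 grey 200 (array([ 638.3, -215. ]), array([ 22.5, 105.5]), -11.45)
 grey 23 (array([ 668.3, -119.7]), array([21. ,  9.9]), 20.6)
 grey 91 (array([ 594.5, -102.8]), array([21. , 40.6]), -7.65)
 grey 258 (array([636.9, -25.1]), array([ 22.2, 103.3]), -7.6)
```

```bash
cat > go.py <<'E'
from h import *
from scipy.spatial.transform import Rotation as Ro
from plant import telemetry
import sys
def rel(pos,yaw,o=None):
    o=o or telemetry.get_obs()
    R0=Ro.from_euler('xyz',o["orientation"],degrees=True); R1=Ro.from_euler('xyz',[180,0,yaw],degrees=True)
    sh=R0.inv().apply(np.array(pos)-o["tool_pos"]); rv=(R0.inv()*R1).as_rotvec(degrees=True)
    return sh.round(4),rv.round(2)
if __name__=="__main__":
    o=telemetry.get_obs()
    a=[float(x) for x in sys.argv[1:]]
    print(o["clock"],o["tool_pos"].round(4),o["orientation"].round(2),o["joint_pos"].round(1),o["force"].round(1),round(o["opening"],4))
    for i in range(0,len(a),4): print(rel(a[i:i+3],a[i+3],o))
E
python3 go.py .4 -.3 .2 -80 .4755 -.057 .16 10
python3 - <<'E'
from h import *
for n in ["top","side"]:
    s=pickle.load(open(f"{n}1.pkl","rb")); W=cloud(s).reshape(-1,3)
    m=(W[:,2]>.06)&(W[:,1]<-.1)&(W[:,1]>-.8)&(W[:,0]<.75)&(W[:,0]>.15)
    for y in np.arange(-.8,-.1,.1):
        q=W[m&(abs(W[:,1]-y)<.05)]
        if len(q)>5: print(n,y.round(2),q.min(0).round(2),q.max(0).round(2))
E
```

```text
1.05 [ 0.2825 -0.613   0.2266] [-180.     -0.   -155.26] [-48.8  20.5   0.7   0.  -70.1 -16.5] [ 0.2 -0.6  0.1] 0.0879
(array([-0.2378,  0.2351,  0.0266]), array([ -0.  ,  -0.  , -75.26]))
(array([-0.408 ,  0.4242,  0.0666]), array([   0.  ,   -0.  , -165.26]))
top -0.5 [ 0.44 -0.53  0.06] [ 0.6  -0.45  0.19]
top -0.4 [ 0.48 -0.45  0.1 ] [ 0.57 -0.44  0.17]
side -0.7 [ 0.44 -0.73  0.06] [ 0.58 -0.65  0.25]
side -0.6 [ 0.44 -0.65  0.06] [ 0.58 -0.55  0.25]
side -0.5 [ 0.44 -0.55  0.06] [ 0.6  -0.45  0.25]
side -0.4 [ 0.47 -0.45  0.1 ] [ 0.57 -0.44  0.17]
```

```bash
python3 go.py .34 -.34 .227 -80
```

```text
1.05 [ 0.2825 -0.613   0.2266] [-180.     -0.   -155.26] [-48.8  20.5   0.7   0.  -70.1 -16.5] [ 0.2 -0.6  0.1] 0.0879
(array([-0.1665,  0.2239, -0.0004]), array([ -0.  ,  -0.  , -75.26]))
```

Call:
jog_arm:
  targets: "-0.028 0.037 0 0 0 -10 1; -0.056 0.074 0 0 0 -20 1; -0.084 0.111 0 0 0 -30 1; -0.112 0.148 0 0 0 -40 1; -0.14 0.185 0 0 0 -50 1; -0.167 0.224 0 0 0 -60 1; -0.167 0.224 0 0 0 -70 1; -0.167 0.224 0 0 0 -75 1"

```text
clock: 2.05
tool_pos: [0.3408, -0.339, 0.2271]
orientation: [-179.9, -0.0, -79.9]
force: [-0.7, 0.7, 0.1]
opening: 0.0876
```

```bash
python3 go.py .4755 -.057 .16 10 .43 -.15 .2 -5
```

```text
2.05 [ 0.3408 -0.339   0.2271] [-1.7994e+02 -4.0000e-02 -7.9920e+01] [-21.3   1.9 -23.    0.  -65.1  31.4] [-0.7  0.7  0.1] 0.0876
(array([-0.2542, -0.1819,  0.0671]), array([-2.000e-02, -8.000e-02, -8.992e+01]))
(array([-0.1705, -0.1209,  0.0271]), array([-3.000e-02, -8.000e-02, -7.492e+01]))
```

Call:
jog_arm:
  targets: "-0.03 -0.022 0.0 0 0 -10 1; -0.06 -0.044 0.01 0 0 -20 1; -0.095 -0.07 0.02 0 0 -30 1; -0.13 -0.095 0.03 0 0 -40.5 1; -0.17 -0.12 0.04 0 0 -51 1; -0.21 -0.15 0.05 0 0 -61 1; -0.254 -0.182 0.055 0 0 -71 1; -0.254 -0.182 0.055 0 0 -81 1"

```text
clock: 3.05
tool_pos: [0.477, -0.0544, 0.1719]
orientation: [180.0, -0.1, 1.6]
force: [-0.2, -1.3, -1.0]
opening: 0.0876
```

```bash
python3 go.py .4755 -.057 .13 10 ; python3 - <<'E'
from fit import *
from plant import snapshot,telemetry
s=snapshot("wrist"); pickle.dump(s,open("w2.pkl","wb")); cv2.imwrite("pics/w2.png",s["img"][:,:,::-1])
t=snapshot("top"); cv2.imwrite("pics/t2.png",t["img"][:,:,::-1])
E
```

```text
3.05 [ 0.477  -0.0544  0.1719] [ 1.7997e+02 -7.0000e-02  1.6300e+00] [ 17.1   4.6 -27.8   0.1 -57.5  74.5] [-0.2 -1.3 -1. ] 0.0876
(array([-0.0016,  0.0025,  0.0419]), array([ 0.04, -0.07, -8.37]))
```

View pics/w2.png

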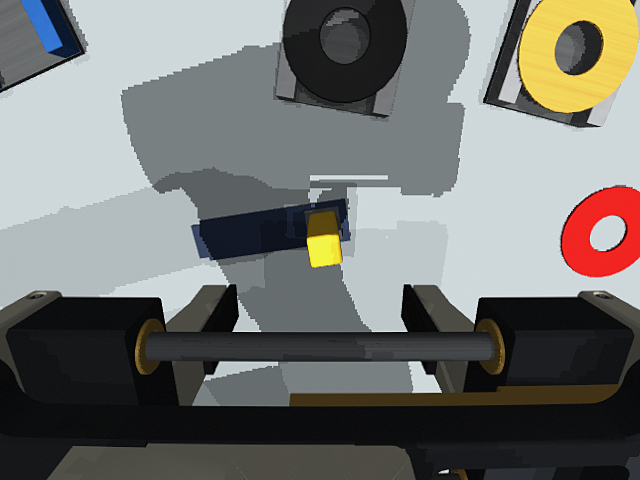

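The wrist view shows the post top at (323,250), the blade running left to (195,240), the black ring at (345,37), the brass ring at (578,48) and the red ring at (605,232). I'll use it for a third estimate.

```bash
python3 - <<'E'
from fit import *
s=pickle.load(open("w2.pkl","rb")); W=cloud(s); hsv=cv2.cvtColor(s["img"],cv2.COLOR_RGB2HSV).astype(int)
H,S,V=hsv[...,0],hsv[...,1],hsv[...,2]; Z=W[...,2]
def near(x,y,r): return np.hypot(W[...,0]-x,W[...,1]-y)<r
m=near(.637,-.26,.07)&(H>12)&(H<32)&(S>80); print("brass",circ(s,m,.032))
m=near(.476,-.057,.04)&(H>18)&(H<35)&(S>120)&(Z>.083); print("post",m.sum(),rect(s,m,.088))
m=near(.467,-.0,.15)&(S>70)&(H>100)&(H<130)&(Z<.012); m=cv2.morphologyEx(m.astype(np.uint8),cv2.MORPH_OPEN,np.ones((3,3)));print("blade",m.sum(),rect(s,m,.003))
m=near(.637,-.26,.085)&(S<60)&(V>70)&(Z>.022)&(Z<.029)
nl,L=cv2.connectedComponents(m.astype(np.uint8))
for i in range(1,nl):
    if (L==i).sum()>40: print(" grey",(L==i).sum(),rect(s,L==i,.028))
E
```

```text
brass [(array([ 0.6316, -0.2613]), 0.0474), (array([ 0.6353, -0.2608]), 0.0197)]
post 3167 (array([ 331.5, -112.4]), array([ 14.6, 161.1]), -88.26)
blade 4949 (array([465. ,  -4.7]), array([ 44. , 159.5]), -79.74)
 grey 120 (array([ 660.3, -216.6]), array([ 6.3, 23.5]), -27.71)
 grey 76 (array([ 667. , -306.5]), array([14.5,  4.2]), 16.12)
 grey 610 (array([ 619.4, -215.9]), array([16.2, 54. ]), -10.76)
 grey 388 (array([ 593.5, -296.4]), array([16.3, 32.4]), -10.43)
```

```bash
python3 go.py .475 -.058 .057 10.2
```

```text
3.15 [ 0.4758 -0.0563  0.172 ] [ 1.7996e+02 -5.0000e-02  1.3000e+00] [ 16.9   4.5 -27.9   0.1 -57.5  74.4] [0.6 0.7 0.5] 0.0879
(array([-0.001 ,  0.0016,  0.115 ]), array([ 0.04, -0.05, -8.9 ]))
```

Call:
jog_arm:
  targets: "-0.001 0.0016 0.02 0 0 -8.9 1; -0.001 0.0016 0.05 0 0 -8.9 1; -0.001 0.0016 0.08 0 0 -8.9 1; -0.001 0.0016 0.1 0 0 -8.9 1; -0.001 0.0016 0.115 0 0 -8.9 1; -0.001 0.0016 0.115 0 0 -8.9 1; -0.001 0.0016 0.115 0 0 -8.9 0; -0.001 0.0016 0.115 0 0 -8.9 -1"

```text
clock: 4.15
tool_pos: [0.4754, -0.058, 0.0578]
orientation: [180.0, -0.1, 10.1]
force: [-0.3, 0.1, 0.4]
opening: 0.0732
```

Call:
jog_arm:
  targets: "0 0 0 0 0 0 -1; 0 0 0 0 0 0 -1; 0 0 0 0 0 0 -1; 0 0 0 0 0 0 -1; 0 0 0 0 0 0 -1; 0 0 0 0 0 0 -1; 0 0 0 0 0 0 -1; 0 0 0 0 0 0 -1"

```text
clock: 5.15
tool_pos: [0.4754, -0.058, 0.0578]
orientation: [180.0, -0.1, 10.1]
force: [-0.6, -0.2, -0.4]
opening: 0.0258
```

```bash
python3 go.py .475 -.058 .057 10.2
```

```text
5.15 [ 0.4754 -0.058   0.0578] [ 1.7996e+02 -1.3000e-01  1.0140e+01] [ 16.7  12.8 -36.2   0.1 -40.9  83.4] [-0.6 -0.2 -0.4] 0.0258
(array([-0.0004, -0.0001,  0.0008]), array([ 0.04, -0.13, -0.06]))
```

Call:
jog_arm:
  targets: "0 0 -0.005 0 0 0 -1; 0 0 -0.015 0 0 0 -1; 0 0 -0.03 0 0 0 -1; 0 0 -0.045 0 0 0 -1; 0 0 -0.06 0 0 0 -1; 0 0 -0.06 0 0 0 -1; 0 0 -0.06 0 0 0 -1; 0 0 -0.06 0 0 0 -1"

```text
clock: 6.15
tool_pos: [0.4748, -0.0581, 0.1172]
orientation: [180.0, -0.1, 10.1]
force: [0.6, -0.5, -2.7]
opening: 0.0259
```

```bash
cat > lift.py <<'E'
# lifter blade pose measured from cameras: plane tilt and outline; relative to tool
from fit import *
from plant import snapshot,telemetry
import sys
o=telemetry.get_obs(); tag=sys.argv[1]
print(o["clock"],o["tool_pos"].round(4),o["orientation"].round(2),o["force"].round(1),round(o["opening"],4))
for n in ["top","side","wrist"]:
    s=snapshot(n); pickle.dump(s,open(f"{n}_{tag}.pkl","wb")); cv2.imwrite(f"pics/{n}_{tag}.png",s["img"][:,:,::-1])
    W=cloud(s); hsv=cv2.cvtColor(s["img"],cv2.COLOR_RGB2HSV).astype(int); H,S,V=hsv[...,0],hsv[...,1],hsv[...,2]
    zb=o["tool_pos"][2]-.0578+.003
    yaw=np.radians(o["orientation"][2]+90); ax=np.array([np.cos(yaw),np.sin(yaw)])
    d=W[...,:2]-o["tool_pos"][:2]; a=d@ax; b=d@np.array([-ax[1],ax[0]])
    m=(a>.02)&(a<.16)&(abs(b)<.04)&(S>60)&(H>95)&(H<132)&(abs(W[...,2]-zb)<.03)
    m=cv2.morphologyEx(m.astype(np.uint8),cv2.MORPH_OPEN,np.ones((3,3)))>0
    if m.sum()<200: print(n,"few",m.sum()); continue
    A=np.c_[a[m],b[m],np.ones(m.sum())]; z=W[...,2][m]
    c=np.linalg.lstsq(A,z,rcond=None)[0]; k=abs(A@c-z)<.004
    c=np.linalg.lstsq(A[k],z[k],rcond=None)[0]
    print(n,m.sum(),"slope along/across deg",np.degrees(np.arctan(c[:2])).round(2),"z@post",c[2].round(4),"expected",zb.round(4),"b-mid",round((np.percentile(b[m],1)+np.percentile(b[m],99))/2,4),"a-tip",round(np.percentile(a[m],99.5),4))
E
python3 lift.py l1; python3 go.py .434 -.223 .118 -100.3
```

```text
6.15 [ 0.4748 -0.0581  0.1172] [ 1.7996e+02 -6.0000e-02  1.0140e+01] [ 0.6 -0.5 -2.7] 0.0259
top few 0
side few 0
wrist 9400 slope along/across deg [-0.03  0.15] z@post 0.0626 expected 0.0624 b-mid 0.0004 a-tip 0.1336
6.3 [ 0.475  -0.0581  0.1174] [ 1.7996e+02 -7.0000e-02  1.0140e+01] [ 16.7   8.  -32.2   0.1 -49.7  83.4] [-0.4  0.4 -1.7] 0.0259
(array([-0.0694,  0.1551, -0.0006]), array([-4.0000e-02, -9.0000e-02,  1.1044e+02]))
```

View pics/side_l1.png

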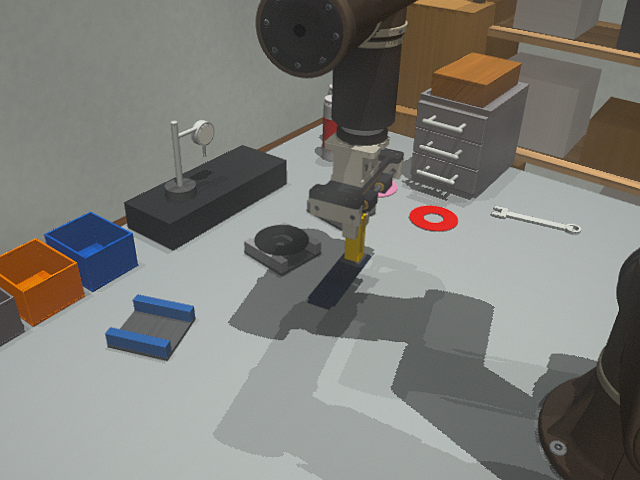

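The side view shows the lifter held level at (350,265), with the blade over the counter. I'm now swinging it round to face the brass rest.

Call:
jog_arm:
  targets: "-0.003 0.007 0 0 0 4 -1; -0.008 0.018 0 0 0 12 -1; -0.014 0.03 0 0 0 20 -1; -0.02 0.044 0 0 0 29 -1; -0.026 0.058 0 0 0 38 -1; -0.032 0.07 0 0 0 46 -1; -0.036 0.08 0 0 0 53 -1; -0.038 0.085 0 0 0 58 -1"

```text
clock: 7.3
tool_pos: [0.4523, -0.1489, 0.1171]
orientation: [-180.0, -0.1, -48.1]
force: [-0.2, -0.8, -3.3]
opening: 0.0259
```

```bash
python3 go.py .434 -.223 .118 -100.3
```

```text
7.3 [ 0.4523 -0.1489  0.1171] [-1.7999e+02 -5.0000e-02 -4.8080e+01] [  5.6   7.8 -32.5   0.  -49.7  36.3] [-0.2 -0.8 -3.3] 0.0259
(array([ 0.0429,  0.0631, -0.0009]), array([-3.000e-02, -4.000e-02,  5.222e+01]))
```

Call:
jog_arm:
  targets: "0.005 0.007 0 0 0 6 -1; 0.012 0.018 0 0 0 15 -1; 0.02 0.03 0 0 0 24 -1; 0.028 0.042 0 0 0 33 -1; 0.036 0.053 0 0 0 42 -1; 0.041 0.06 0 0 0 49 -1; 0.043 0.063 -0.001 0 0 52.2 -1; 0.043 0.063 -0.001 0 0 52.2 -1"

```text
clock: 8.3
tool_pos: [0.4339, -0.2232, 0.1178]
orientation: [-180.0, -0.0, -100.3]
force: [0.1, 0.2, -2.9]
opening: 0.0257
```

```bash
python3 lift.py l2; python3 - <<'E'
from fit import *
for n in ["top","side","wrist"]:
    s=pickle.load(open(f"{n}_l2.pkl","rb")); W=cloud(s); hsv=cv2.cvtColor(s["img"],cv2.COLOR_RGB2HSV).astype(int)
    H,S,V=hsv[...,0],hsv[...,1],hsv[...,2]; Z=W[...,2]
    def near(x,y,r): return np.hypot(W[...,0]-x,W[...,1]-y)<r
    m=near(.636,-.26,.07)&(H>12)&(H<32)&(S>80)&(Z<.04); print(n,"brass",m.sum(),circ(s,m,.032))
    m=near(.636,-.26,.085)&(S<60)&(V>70)&(Z>.022)&(Z<.031)
    nl,L=cv2.connectedComponents(m.astype(np.uint8))
    for i in range(1,nl):
        if (L==i).sum()>60: print(" grey",(L==i).sum(),rect(s,L==i,.028))
E
```

```text
8.3 [ 0.4339 -0.2232  0.1178] [-1.7999e+02 -3.0000e-02 -1.0029e+02] [ 0.1  0.2 -2.9] 0.0257
top 306 slope along/across deg [-0.24  0.25] z@post 0.0632 expected 0.063 b-mid 0.0034 a-tip 0.1347
side few 0
wrist 9441 slope along/across deg [-0.02  0.08] z@post 0.0632 expected 0.063 b-mid -0.0003 a-tip 0.1336
top brass 2237 [(array([ 0.6369, -0.2606]), 0.0491), (array([ 0.6375, -0.2604]), 0.0195)]
 grey 134 (array([ 675.1, -224.8]), array([18. , 37.8]), -10.95)
 grey 112 (array([ 660.6, -307.6]), array([17.2, 35.7]), -10.56)
 grey 151 (array([ 614.6, -212.7]), array([15.3, 39.9]), -5.36)
 grey 135 (array([ 599.1, -296.6]), array([16.2, 38.8]), -10.95)
side brass 796 [(array([ 0.6345, -0.258 ]), 0.0483), (array([ 0.6352, -0.2593]), 0.0194)]
 grey 194 (array([ 638.5, -214.4]), array([ 22. , 105.2]), -9.71)
wrist brass 9545 [(array([ 0.6339, -0.2629]), 0.0489), (array([ 0.6341, -0.2623]), 0.0195)]
 grey 1168 (array([ 623.6, -302.9]), array([15.4, 94. ]), -10.56)
 grey 161 (array([ 686.3, -231.8]), array([15. , 12.8]), 17.4)
 grey 521 (array([ 610.4, -214.6]), array([15.7, 41.8]), -9.86)
```

View pics/wrist_l2.png

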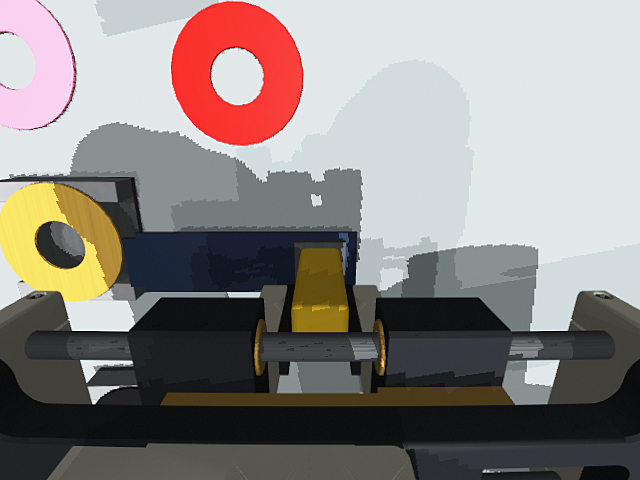

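The wrist view shows the blade (130–300, 262) pointing at the brass ring (62,242) and lying between the rails. The three cameras put the ring at about (0.635,-0.261) with yaw -10.5°. I'll descend, then slide in.

```bash
python3 go.py .4334 -.2236 .072 -100.5 .5563 -.2464 .072 -100.5
```

```text
8.45 [ 0.4341 -0.2229  0.118 ] [-1.7998e+02 -2.0000e-02 -1.0022e+02] [ -4.    8.9 -31.    0.  -50.1  -6.2] [-0.3 -0.  -2. ] 0.0258
(array([0.0008, 0.0005, 0.046 ]), array([-0.02, -0.02,  0.28]))
(array([ 0.0015, -0.1245,  0.046 ]), array([-0.02, -0.02,  0.28]))
```

Call:
jog_arm:
  targets: "0.001 0.0005 0.006 0 0 0.3 -1; 0.001 0.0005 0.014 0 0 0.3 -1; 0.001 0.0005 0.022 0 0 0.3 -1; 0.001 0.0005 0.03 0 0 0.3 -1; 0.001 0.0005 0.037 0 0 0.3 -1; 0.001 0.0005 0.043 0 0 0.3 -1; 0.001 0.0005 0.046 0 0 0.3 -1; 0.001 0.0005 0.046 0 0 0.3 -1"

```text
clock: 9.45
tool_pos: [0.4334, -0.2237, 0.0718]
orientation: [-180.0, -0.0, -100.5]
force: [1.2, -0.1, -3.3]
opening: 0.0256
```

```bash
python3 lift.py l3; python3 go.py .5563 -.2464 .072 -100.5
```

```text
9.45 [ 0.4334 -0.2237  0.0718] [-1.7999e+02 -3.0000e-02 -1.0051e+02] [ 1.2 -0.1 -3.3] 0.0256
top 267 slope along/across deg [-0.18  0.23] z@post 0.0172 expected 0.017 b-mid 0.0034 a-tip 0.1345
side few 0
wrist 9448 slope along/across deg [0.04 0.06] z@post 0.0174 expected 0.017 b-mid -0.0007 a-tip 0.1341
9.6 [ 0.4337 -0.2238  0.0722] [-1.7994e+02 -2.0000e-02 -1.0051e+02] [ -4.1  12.4 -34.1   0.  -43.5  -6.4] [ 0.3 -0.2 -2.6] 0.0257
(array([-0.0002, -0.1247,  0.0004]), array([-0.06, -0.02, -0.01]))
```

View pics/wrist_l3.png

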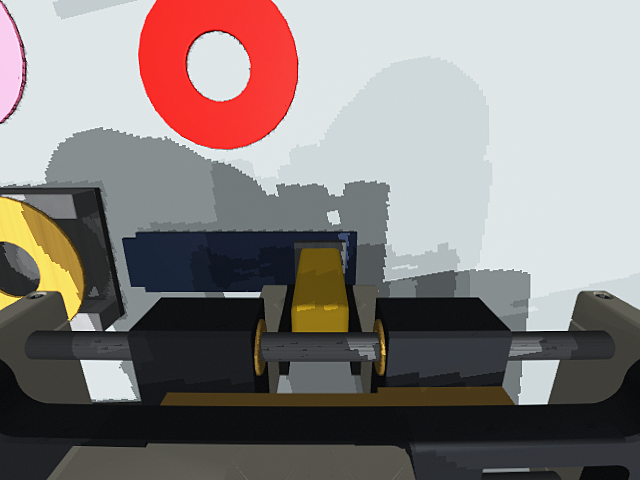

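View pics/side_l3.png

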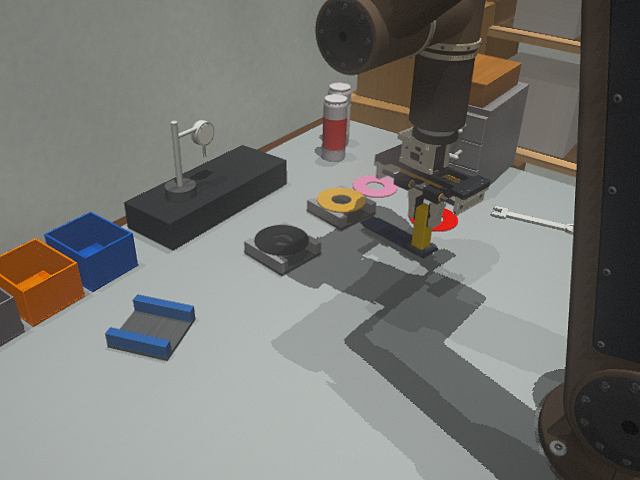

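The blade tip, at (123,262) in the wrist view, sits in front of the opening between the rails, whose base edge runs from (100,190) to (125,318). The blade is level, so I slide in.

Call:
jog_arm:
  targets: "0 -0.01 0 0 0 0 -1; 0 -0.027 0 0 0 0 -1; 0 -0.045 0 0 0 0 -1; 0 -0.065 0 0 0 0 -1; 0 -0.085 0 0 0 0 -1; 0 -0.105 0 0 0 0 -1; 0 -0.12 0 0 0 0 -1; 0 -0.1247 0 0 0 0 -1"

```text
clock: 10.6
tool_pos: [0.5573, -0.2467, 0.0718]
orientation: [-180.0, -0.0, -100.5]
force: [-1.1, 0.3, -3.2]
opening: 0.0255
```

```bash
cat > ringrel.py <<'E'
# ring pose in lifter frame, from each camera
from fit import *
from plant import snapshot,telemetry
import sys
o=telemetry.get_obs(); tag=sys.argv[1]; zt=float(sys.argv[2])  # ring top z
print(o["clock"],o["tool_pos"].round(4),o["orientation"].round(2),o["force"].round(1),round(o["opening"],4))
y=np.radians(o["orientation"][2]+90); ax=np.array([np.cos(y),np.sin(y)]); ay=np.array([-ax[1],ax[0]]); c0=o["tool_pos"][:2]+.08*ax
for n in ["top","side","wrist"]:
    s=snapshot(n); pickle.dump(s,open(f"{n}_{tag}.pkl","wb")); cv2.imwrite(f"pics/{n}_{tag}.png",s["img"][:,:,::-1])
    W=cloud(s); hsv=cv2.cvtColor(s["img"],cv2.COLOR_RGB2HSV).astype(int); H,S=hsv[...,0],hsv[...,1]
    d=W[...,:2]-c0
    m=(np.hypot(d[...,0],d[...,1])<.075)&(H>12)&(H<32)&(S>80)&(abs(W[...,2]-zt)<.012)
    if m.sum()<50: print(n,"few");continue
    P=W[m]; q=P[:,:2]-c0; A=np.c_[q@ax,q@ay,np.ones(len(q))]; c=np.linalg.lstsq(A,P[:,2],rcond=None)[0]
    print(n,m.sum(),"z",c[2].round(4),"slope",np.degrees(c[:2]).round(2))
    for cc,r in circ(s,m,zt): print("   centre",cc,"r",r,"rel lifter along/across",np.round([(cc-c0)@ax,(cc-c0)@ay],4))
E
python3 ringrel.py i1 .032
```

```text
10.6 [ 0.5573 -0.2467  0.0718] [-1.7997e+02 -3.0000e-02 -1.0051e+02] [-1.1  0.3 -3.2] 0.0255
top few
side 798 z 0.0306 slope [-0.48 -0.04]
   centre [ 0.6341 -0.2577] r 0.0484 rel lifter along/across [-0.0024  0.0032]
   centre [ 0.6341 -0.2584] r 0.0211 rel lifter along/across [-0.0023  0.0025]
wrist 10648 z 0.032 slope [-0.06 -0.01]
   centre [ 0.5641 -0.2604] r 0.0035 rel lifter along/across [-0.0708 -0.0122]
   centre [ 0.6348 -0.2715] r 0.0389 rel lifter along/across [ 0.0008 -0.0102]
```

View pics/wrist_i1.png

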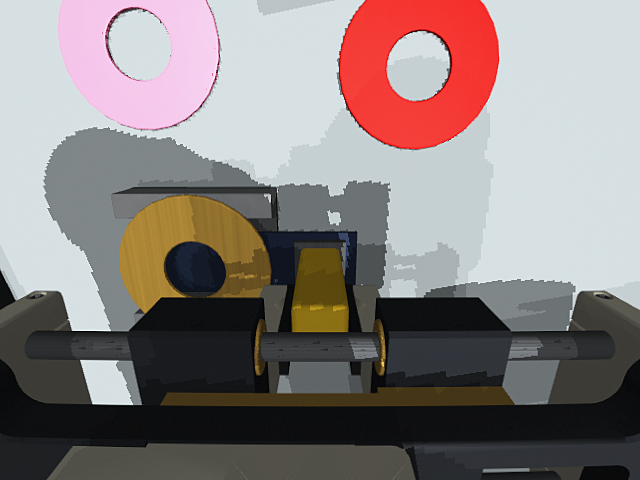

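View pics/top_i1.png

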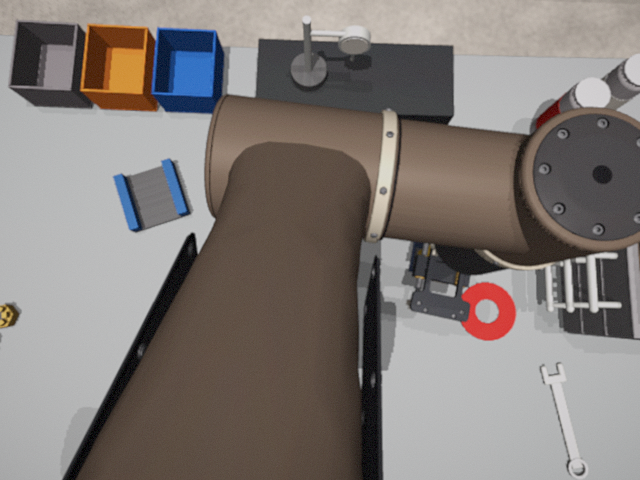

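The wrist view shows the ring (195,265) unmoved, with dark blue blade visible through its hole. The side and wrist estimates put the ring within about 3 mm of the lifter origin. I'll lift slowly.

Call:
jog_arm:
  targets: "0 0 -0.004 0 0 0 -1; 0 0 -0.008 0 0 0 -1; 0 0 -0.011 0 0 0 -1; 0 0 -0.014 0 0 0 -1; 0 0 -0.017 0 0 0 -1; 0 0 -0.02 0 0 0 -1; 0 0 -0.023 0 0 0 -1; 0 0 -0.023 0 0 0 -1"

```text
clock: 11.75
tool_pos: [0.556, -0.2465, 0.0953]
orientation: [-180.0, -0.0, -100.5]
force: [0.3, -0.7, -4.9]
opening: 0.0258
```

```bash
python3 ringrel.py i2 .044
```

```text
11.75 [ 0.556  -0.2465  0.0953] [-1.7997e+02 -2.0000e-02 -1.0052e+02] [ 0.3 -0.7 -4.9] 0.0258
top few
side 783 z 0.0428 slope [-0.62  0.12]
   centre [ 0.6305 -0.2575] r 0.0498 rel lifter along/across [-0.0048  0.0028]
   centre [ 0.6346 -0.2587] r 0.0215 rel lifter along/across [-0.0005  0.0023]
wrist 10450 z 0.044 slope [-0.21  0.05]
   centre [ 0.5635 -0.2583] r 0.0026 rel lifter along/across [-0.0705 -0.0102]
   centre [ 0.6345 -0.2694] r 0.0447 rel lifter along/across [ 0.0014 -0.0082]
   centre [ 0.6348 -0.2625] r 0.0198 rel lifter along/across [ 0.0004 -0.0014]
```

View pics/side_i2.png

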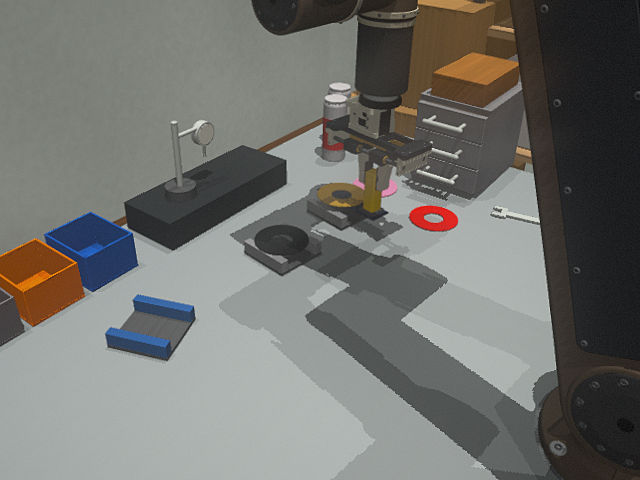

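The ring sits level on the blade, top at z≈0.044 as expected and within 2 mm of centre. I'll raise it further and check that the traverse path is clear.

Call:
jog_arm:
  targets: "0 0 -0.005 0 0 0 -1; 0 0 -0.012 0 0 0 -1; 0 0 -0.02 0 0 0 -1; 0 0 -0.028 0 0 0 -1; 0 0 -0.036 0 0 0 -1; 0 0 -0.043 0 0 0 -1; 0 0 -0.048 0 0 0 -1; 0 0 -0.05 0 0 0 -1"

```text
clock: 12.9
tool_pos: [0.5559, -0.2464, 0.1452]
orientation: [-180.0, -0.0, -100.5]
force: [0.2, -1.1, -5.0]
opening: 0.0256
```

```bash
python3 go.py .5804 .1972 .145 -68.9; python3 - <<'E'
from h import *
for n in ["top","side"]:
    s=pickle.load(open(f"{n}1.pkl","rb")); W=cloud(s).reshape(-1,3)
    m=(W[:,2]>.045)&(W[:,1]<.4)&(W[:,1]>-.35)&(W[:,0]>.5)
    q=W[m]; print(n,np.percentile(q[:,0],[0,1,5]).round(3),q[q[:,0]<.78][:5])
E
```

```text
12.9 [ 0.5559 -0.2464  0.1452] [-1.7998e+02 -1.0000e-02 -1.0052e+02] [ -5.5  17.9 -14.4   0.  -57.6  -5. ] [ 0.2 -1.1 -5. ] 0.0256
(array([-4.407e-01,  5.690e-02,  1.000e-04]), array([-2.000e-02, -2.000e-02, -3.162e+01]))
top [0.8   0.801 0.804] []
side [0.795 0.799 0.801] []
```

Call:
jog_arm:
  targets: "-0.008 0.001 0 0 0 -0.6 -1; -0.024 0.003 0 0 0 -1.7 -1; -0.046 0.006 0 0 0 -3.3 -1; -0.073 0.0095 0 0 0 -5.3 -1; -0.101 0.013 0 0 0 -7.3 -1; -0.127 0.0165 0 0 0 -9.1 -1; -0.145 0.019 0 0 0 -10.4 -1; -0.151 0.0195 0 0 0 -10.8 -1"

```text
clock: 13.9
tool_pos: [0.5642, -0.0929, 0.1452]
orientation: [-180.0, -0.0, -89.6]
force: [0.4, -0.3, -5.2]
opening: 0.0258
```

```bash
python3 go.py .5804 .1972 .145 -68.9;python3 ringrel.py m1 .0944
```

```text
13.9 [ 0.5642 -0.0929  0.1452] [-1.7999e+02 -1.0000e-02 -8.9600e+01] [ 10.3  14.7 -19.    0.  -56.3  -9.9] [ 0.4 -0.3 -5.2] 0.0258
(array([-2.90e-01, -1.82e-02,  1.00e-04]), array([-1.00e-02, -1.00e-02, -2.07e+01]))
13.9 [ 0.5642 -0.0929  0.1452] [-1.7999e+02 -1.0000e-02 -8.9600e+01] [ 0.4 -0.3 -5.2] 0.0258
top few
side 1049 z 0.0929 slope [-0.6   0.15]
   centre [ 0.6438 -0.089 ] r 0.0486 rel lifter along/across [-0.0004  0.0034]
   centre [ 0.6438 -0.0892] r 0.02 rel lifter along/across [-0.0004  0.0032]
wrist 10370 z 0.0943 slope [-0.21  0.1 ]
   centre [ 0.574  -0.1039] r 0.0026 rel lifter along/across [-0.0703 -0.011 ]
   centre [ 0.6458 -0.1012] r 0.0445 rel lifter along/across [ 0.0015 -0.0088]
   centre [ 0.6449 -0.0942] r 0.0198 rel lifter along/across [ 0.0007 -0.0018]
```

Ring steady on the blade. Continuing.

Call:
jog_arm:
  targets: "-0.008 -0.0005 0 0 0 -0.6 -1; -0.024 -0.0015 0 0 0 -1.7 -1; -0.046 -0.003 0 0 0 -3.3 -1; -0.073 -0.0045 0 0 0 -5.3 -1; -0.101 -0.006 0 0 0 -7.3 -1; -0.125 -0.0075 0 0 0 -9 -1; -0.141 -0.009 0 0 0 -10.1 -1; -0.147 -0.009 0 0 0 -10.5 -1"

```text
clock: 15.05
tool_pos: [0.5725, 0.0538, 0.1451]
orientation: [-180.0, -0.0, -79.1]
force: [-0.1, -0.7, -3.5]
opening: 0.0263
```

```bash
python3 go.py .5804 .1972 .145 -68.9
```

```text
15.05 [0.5725 0.0538 0.1451] [-1.800e+02 -3.000e-02 -7.912e+01] [ 24.9  15.  -18.6   0.  -56.4 -14. ] [-0.1 -0.7 -3.5] 0.0263
(array([-0.1394, -0.0348,  0.    ]), array([ -0.  ,  -0.03, -10.22]))
```

Call:
jog_arm:
  targets: "-0.008 -0.002 0 0 0 -0.6 -1; -0.023 -0.0055 0 0 0 -1.7 -1; -0.044 -0.011 0 0 0 -3.2 -1; -0.069 -0.017 0 0 0 -5.1 -1; -0.095 -0.0235 0 0 0 -7 -1; -0.118 -0.0295 0 0 0 -8.7 -1; -0.134 -0.0335 0 0 0 -9.8 -1; -0.139 -0.0348 0 0 0 -10.2 -1"

```text
clock: 16.05
tool_pos: [0.5804, 0.198, 0.1448]
orientation: [180.0, -0.0, -68.8]
force: [-0.3, -0.3, -4.8]
opening: 0.0259
```

```bash
python3 ringrel.py m3 .0944; python3 - <<'E'
from fit import *
for n in ["top","side","wrist"]:
    s=pickle.load(open(f"{n}_m3.pkl","rb")); W=cloud(s); hsv=cv2.cvtColor(s["img"],cv2.COLOR_RGB2HSV).astype(int)
    H,S,V=hsv[...,0],hsv[...,1],hsv[...,2]; Z=W[...,2]
    m=(np.hypot(W[...,0]-.655,W[...,1]-.226)<.1)&(H>95)&(H<125)&(S>110)&(Z>.023)&(Z<.033)
    nl,L=cv2.connectedComponents(m.astype(np.uint8))
    for i in range(1,nl):
        if (L==i).sum()>60: print(n," rail",(L==i).sum(),rect(s,L==i,.028))
E
```

```text
16.05 [0.5804 0.198  0.1448] [ 1.7999e+02 -3.0000e-02 -6.8830e+01] [-0.3 -0.3 -4.8] 0.0259
top 1518 z 0.0933 slope [-0.36 -0.11]
   centre [0.6611 0.218 ] r 0.0382 rel lifter along/across [ 0.0024 -0.0105]
side 1940 z 0.0933 slope [-0.62 -0.2 ]
   centre [0.6539 0.2301] r 0.0492 rel lifter along/across [0.0001 0.0034]
   centre [0.6538 0.23  ] r 0.0197 rel lifter along/across [-0.      0.0033]
wrist 10273 z 0.0938 slope [-0.27  0.06]
   centre [0.6588 0.2194] r 0.0443 rel lifter along/across [ 0.0008 -0.0084]
   centre [0.6554 0.2258] r 0.0197 rel lifter along/across [-0.0001 -0.0012]
top  rail 548 (array([671.2, 185.6]), array([99.3, 17.7]), 20.81)
side  rail 176 (array([647.9, 185.1]), array([58.6, 13.9]), 21.4)
side  rail 546 (array([638. , 267.3]), array([100.5,  20.7]), 21.25)
wrist  rail 2178 (array([670.2, 185.2]), array([100. ,  15.8]), 20.97)
```

View pics/wrist_m3.png

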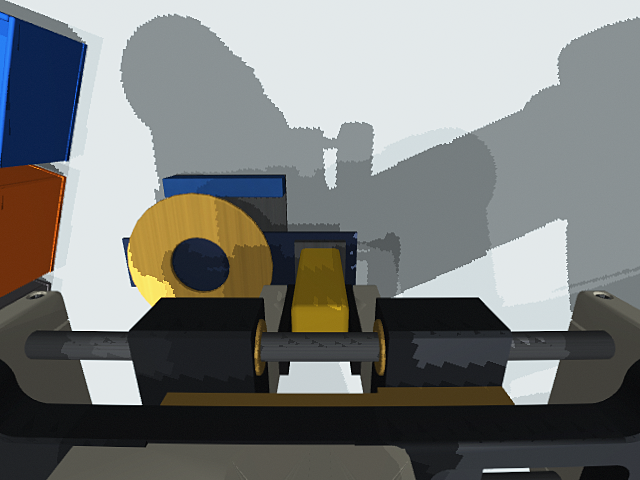

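View pics/side_m3.png

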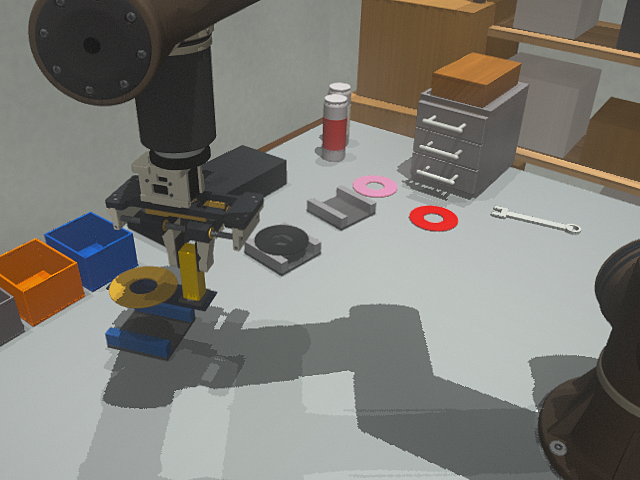

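The wrist view shows the ring (200,265) on the blade above the blue rail (225,187), and the side view shows it level over the blue rest (145,290). The estimates suggest it is about 2 mm too far towards +y, so I'll correct that on the way down.

```bash
python3 go.py .581 .196 .092 -68.9
```

```text
16.2 [0.5803 0.1966 0.1449] [ 1.7997e+02 -3.0000e-02 -6.8930e+01] [ 37.   18.4 -13.8   0.  -57.9 -15.9] [-0.5  0.1 -5. ] 0.0254
(array([ 0.0008, -0.0004,  0.0529]), array([ 0.03, -0.03, -0.03]))
```

Call:
jog_arm:
  targets: "0.0005 -0.0003 0.005 0 0 0 -1; 0.001 -0.0005 0.013 0 0 0 -1; 0.0015 -0.0006 0.022 0 0 0 -1; 0.0016 -0.0006 0.031 0 0 0 -1; 0.0016 -0.0006 0.04 0 0 0 -1; 0.0016 -0.0006 0.047 0 0 0 -1; 0.0016 -0.0006 0.052 0 0 0 -1; 0.0016 -0.0006 0.053 0 0 0 -1"

```text
clock: 17.2
tool_pos: [0.5813, 0.1953, 0.0915]
orientation: [179.9, -0.0, -68.9]
force: [0.2, 0.2, -4.7]
opening: 0.0255
```

```bash
python3 ringrel.py m4 .0412; python3 - <<'E'
from fit import *
for n in ["top","side","wrist"]:
    s=pickle.load(open(f"{n}_m4.pkl","rb")); W=cloud(s); hsv=cv2.cvtColor(s["img"],cv2.COLOR_RGB2HSV).astype(int)
    H,S,V=hsv[...,0],hsv[...,1],hsv[...,2]; Z=W[...,2]
    m=(np.hypot(W[...,0]-.655,W[...,1]-.226)<.1)&(H>95)&(H<125)&(S>110)&(Z>.025)&(Z<.033)
    nl,L=cv2.connectedComponents(m.astype(np.uint8))
    for i in range(1,nl):
        if (L==i).sum()>60: print(n," rail",(L==i).sum(),rect(s,L==i,.028))
s=pickle.load(open("wrist_m4.pkl","rb")); 
# reproject: ideal ring outline on rest
E
python3 go.py .5812 .195 .072 -68.9
```

```text
17.2 [0.5813 0.1953 0.0915] [ 1.7994e+02 -4.0000e-02 -6.8920e+01] [ 0.2  0.2 -4.7] 0.0255
top 1258 z 0.0399 slope [-0.34 -0.24]
   centre [0.6847 0.2515] r 0.0075 rel lifter along/across [0.0367 0.0153]
   centre [0.6619 0.2137] r 0.0375 rel lifter along/across [ 0.0018 -0.0118]
side 1906 z 0.0398 slope [-0.76 -0.37]
   centre [0.6551 0.2272] r 0.0493 rel lifter along/across [0.0004 0.0033]
   centre [0.6552 0.2271] r 0.0199 rel lifter along/across [0.0004 0.0031]
wrist 10261 z 0.0409 slope [-0.27  0.05]
   centre [0.5938 0.1895] r 0.0027 rel lifter along/across [-0.0704 -0.0099]
   centre [0.66   0.2177] r 0.0443 rel lifter along/across [ 0.0015 -0.0074]
   centre [0.6566 0.2241] r 0.0197 rel lifter along/across [ 0.0006 -0.0002]
top  rail 272 (array([671.1, 185.1]), array([97.7, 16.3]), 21.68)
side  rail 396 (array([638.8, 266.3]), array([101.1,  18.4]), 21.3)
wrist  rail 1861 (array([670.1, 185.4]), array([99.7, 15.9]), 20.94)
17.35 [0.5816 0.1954 0.0921] [ 1.7999e+02 -3.0000e-02 -6.8920e+01] [ 36.8  21.5 -17.1   0.  -51.5 -15.8] [ 0.1 -0.7 -4.5] 0.026
(array([0.0002, 0.0005, 0.0201]), array([ 0.01, -0.03, -0.02]))
```

View pics/side_m4.png

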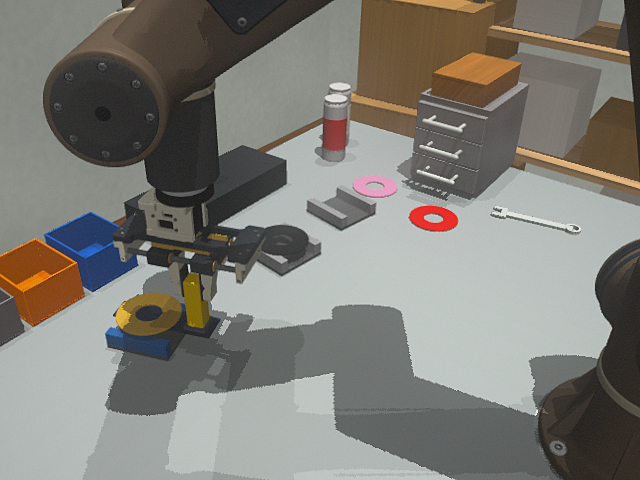

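Both cameras now agree with the rest centre to about 1–1.5 mm. I'll set it down slowly, backing up 1 mm.

Call:
jog_arm:
  targets: "0 0.001 0.002 0 0 0 -1; 0 0.001 0.005 0 0 0 -1; 0 0.001 0.008 0 0 0 -1; 0 0.001 0.0105 0 0 0 -1; 0 0.001 0.013 0 0 0 -1; 0 0.001 0.016 0 0 0 -1; 0 0.001 0.019 0 0 0 -1; 0 0.001 0.02 0 0 0 -1"

```text
clock: 18.35
tool_pos: [0.5805, 0.195, 0.0718]
orientation: [180.0, -0.0, -68.9]
force: [0.2, 1.1, -2.6]
opening: 0.0258
```

```bash
python3 ringrel.py m5 .032; python3 go.py .5812 .195 .072 -68.9
```

```text
18.35 [0.5805 0.195  0.0718] [ 1.7997e+02 -4.0000e-02 -6.8920e+01] [ 0.2  1.1 -2.6] 0.0258
top 1106 z 0.0317 slope [-0.19 -0.04]
   centre [0.6817 0.2447] r 0.0084 rel lifter along/across [0.0323 0.01  ]
   centre [0.6617 0.2103] r 0.0355 rel lifter along/across [ 0.0012 -0.0149]
side 1896 z 0.0312 slope [-0.29 -0.46]
   centre [0.5869 0.2092] r 0.0086 rel lifter along/across [-0.069  0.011]
   centre [0.655  0.2264] r 0.0492 rel lifter along/across [0.0008 0.0025]
   centre [0.6548 0.2263] r 0.0204 rel lifter along/across [0.0006 0.0025]
wrist 10454 z 0.032 slope [-0.06  0.02]
   centre [0.5935 0.1872] r 0.0037 rel lifter along/across [-0.0707 -0.0119]
   centre [0.6602 0.2166] r 0.0391 rel lifter along/across [ 0.0021 -0.0085]
18.5 [0.5807 0.1951 0.0721] [ 1.7999e+02 -4.0000e-02 -6.8920e+01] [ 36.8  22.7 -18.3   0.  -49.  -15.8] [-0.1 -0.3 -2.8] 0.0257
(array([ 0.0002, -0.0004,  0.0001]), array([ 0.01, -0.04, -0.02]))
```

View pics/wrist_m5.png

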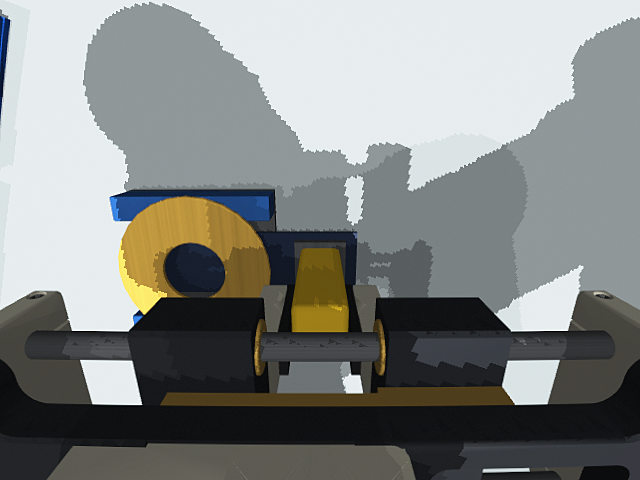

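The ring lies across the blue rails with its top at 0.032, and the load is off the blade. I'll draw the lifter straight out.

Call:
jog_arm:
  targets: "0 0.006 0 0 0 0 -1; 0 0.018 0 0 0 0 -1; 0 0.036 0 0 0 0 -1; 0 0.056 0 0 0 0 -1; 0 0.078 0 0 0 0 -1; 0 0.1 0 0 0 0 -1; 0 0.12 0 0 0 0 -1; 0 0.13 0 0 0 0 -1"

```text
clock: 19.5
tool_pos: [0.458, 0.1476, 0.0724]
orientation: [-180.0, -0.0, -68.9]
force: [0.7, -0.4, -2.2]
opening: 0.0254
```

```bash
cat > chk.py <<'E'
from fit import *
from plant import snapshot,telemetry
import sys
tag=sys.argv[1]
for n in ["top","side","wrist"]:
    s=snapshot(n); pickle.dump(s,open(f"{n}_{tag}.pkl","wb")); cv2.imwrite(f"pics/{n}_{tag}.png",s["img"][:,:,::-1])
    W=cloud(s); hsv=cv2.cvtColor(s["img"],cv2.COLOR_RGB2HSV).astype(int)
    H,S,V=hsv[...,0],hsv[...,1],hsv[...,2]; Z=W[...,2]
    near=np.hypot(W[...,0]-.655,W[...,1]-.226)<.085
    m=near&(H>12)&(H<32)&(S>80)&(Z>.024)&(Z<.04)
    if m.sum()>50:
        P=W[m]; A=np.c_[P[:,:2]-[.655,.226],np.ones(len(P))]; c=np.linalg.lstsq(A,P[:,2],rcond=None)[0]
        print(n,"ring z",c[2].round(4),"slope",np.degrees(c[:2]).round(2),circ(s,m,.032))
    m=near&(H>95)&(H<125)&(S>110)&(Z>.024)&(Z<.033)
    nl,L=cv2.connectedComponents(m.astype(np.uint8))
    for i in range(1,nl):
        if (L==i).sum()>60: print(n," rail",(L==i).sum(),rect(s,L==i,.028))
E
python3 chk.py d1; python3 go.py .4555 .146 .0585 -68.9
```

```text
top ring z 0.0315 slope [ 0.07 -0.05] [(array([0.6573, 0.2242]), 0.0485), (array([0.6572, 0.2246]), 0.0203)]
top  rail 97 (array([700.4, 196.7]), array([36., 15.]), 23.63)
top  rail 82 (array([675.7, 276.4]), array([24.3, 15.6]), 20.83)
top  rail 145 (array([643.4, 174. ]), array([39.1, 16. ]), 20.46)
top  rail 121 (array([610.9, 251.6]), array([34.9, 15.4]), 22.6)
side ring z 0.0311 slope [-0.04 -0.45] [(array([0.6551, 0.226 ]), 0.0492), (array([0.6548, 0.2263]), 0.0204)]
side  rail 86 (array([635.9, 174.5]), array([28.1, 17.1]), 11.92)
side  rail 328 (array([638.9, 267.5]), array([98.7, 20.5]), 21.46)
wrist ring z 0.032 slope [0.3  0.08] [(array([0.6384, 0.2108]), 0.0307)]
wrist  rail 1145 (array([641.1, 173.9]), array([43.7, 16.2]), 20.68)
wrist  rail 471 (array([600.6, 245.6]), array([19.7, 15.4]), 21.75)
19.65 [0.4595 0.1484 0.0726] [-1.7995e+02 -2.0000e-02 -6.8890e+01] [ 41.3  11.9 -34.7   0.1 -43.3 -20.3] [ 0.7 -0.2 -2.3] 0.0259
(array([0.0008, 0.0046, 0.014 ]), array([-0.05, -0.02,  0.01]))
```

View pics/wrist_d1.png

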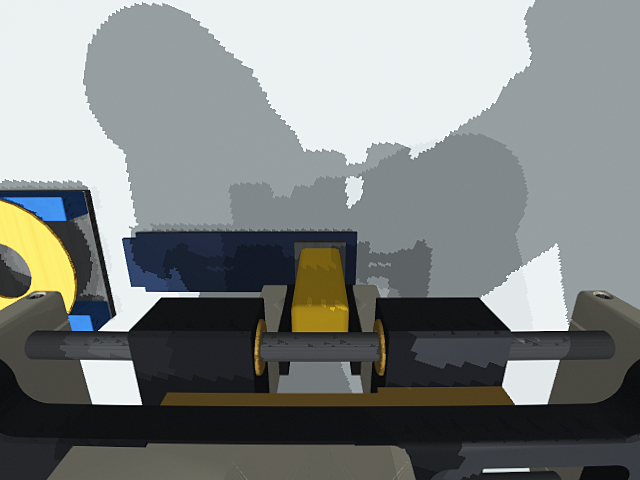

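In the top camera the ring is at (0.6573,0.2243) and the rest centre at (0.656,0.2238), so it is centred to about 1.5 mm and flat. The lifter is clear of the rest. I'll move it sideways to open counter and lay it down.

```bash
python3 go.py .465 .06 .075 -80
```

```text
19.65 [0.4595 0.1484 0.0726] [-1.7995e+02 -2.0000e-02 -6.8890e+01] [ 41.3  11.9 -34.7   0.1 -43.3 -20.3] [ 0.7 -0.2 -2.3] 0.0259
(array([ 0.0845,  0.0267, -0.0024]), array([-0.05, -0.02, 11.11]))
```

Call:
jog_arm:
  targets: "0.004 0.001 -0.002 0 0 0.5 -1; 0.013 0.004 -0.002 0 0 1.7 -1; 0.026 0.008 -0.002 0 0 3.4 -1; 0.042 0.013 -0.002 0 0 5.5 -1; 0.058 0.018 -0.002 0 0 7.6 -1; 0.072 0.023 -0.002 0 0 9.5 -1; 0.081 0.026 -0.002 0 0 10.7 -1; 0.0845 0.0267 -0.002 0 0 11.1 -1"

```text
clock: 20.65
tool_pos: [0.465, 0.0593, 0.0746]
orientation: [-179.9, -0.0, -80.1]
force: [-0.3, 0.7, -3.1]
opening: 0.0259
```

```bash
python3 go.py .465 .06 .058 -80;python3 lift.py p1
```

```text
20.65 [0.465  0.0593 0.0746] [-1.7994e+02 -1.0000e-02 -8.0070e+01] [ 31.4  10.5 -36.3   0.  -43.2 -21.5] [-0.3  0.7 -3.1] 0.0259
(array([-0.0007, -0.0001,  0.0166]), array([-0.06, -0.01, -0.07]))
20.65 [0.465  0.0593 0.0746] [-1.7994e+02 -1.0000e-02 -8.0070e+01] [-0.3  0.7 -3.1] 0.0259
top few 140
side few 54
wrist 9421 slope along/across deg [0.03 0.13] z@post 0.0198 expected 0.0198 b-mid 0.0 a-tip 0.1335
```

Call:
jog_arm:
  targets: "0 0 0.003 0 0 0 -1; 0 0 0.006 0 0 0 -1; 0 0 0.009 0 0 0 -1; 0 0 0.012 0 0 0 -1; 0 0 0.0145 0 0 0 -1; 0 0 0.016 0 0 0 -1; 0 0 0.0167 0 0 0 -1; 0 0 0.0167 0 0 0 -1"

```text
clock: 21.8
tool_pos: [0.4652, 0.0601, 0.0579]
orientation: [-179.9, -0.0, -80.0]
force: [-0.0, -0.5, -2.7]
opening: 0.0257
```

```bash
python3 go.py .465 .06 .058 -80
```

```text
21.8 [0.4652 0.0601 0.0579] [-1.7993e+02 -1.0000e-02 -7.9990e+01] [ 31.5  12.  -37.3   0.1 -40.6 -21.6] [-0.  -0.5 -2.7] 0.0257
(array([ 0.    ,  0.0002, -0.0001]), array([-0.07, -0.01,  0.01]))
```

Still carrying the lifter's weight, so I'll lower in small steps.

Call:
jog_arm:
  targets: "0 0 0.0003 0 0 0 -1; 0 0 0.0006 0 0 0 -1; 0 0 0.0008 0 0 0 -1; 0 0 0.001 0 0 0 -1; 0 0 0.001 0 0 0 -1; 0 0 0.001 0 0 0 -1; 0 0 0.001 0 0 0 -1; 0 0 0.001 0 0 0 -1"

```text
clock: 22.8
tool_pos: [0.4654, 0.0602, 0.0578]
orientation: [-179.9, -0.0, -80.0]
force: [-5.8, 1.1, 10.1]
opening: 0.026
```

```bash
python3 go.py .465 .06 .058 -80;  python3 lift.py p2
```

```text
22.8 [0.4654 0.0602 0.0578] [-1.799e+02 -1.000e-02 -7.997e+01] [ 31.5  12.  -37.3   0.1 -40.6 -21.6] [-5.8  1.1 10.1] 0.026
(array([ 0.0001,  0.0004, -0.0002]), array([-0.1 , -0.01,  0.03]))
22.8 [0.4654 0.0602 0.0578] [-1.799e+02 -1.000e-02 -7.997e+01] [-5.8  1.1 10.1] 0.026
top few 135
side few 34
wrist 9387 slope along/across deg [0.01 0.05] z@post 0.0031 expected 0.003 b-mid -0.0005 a-tip 0.1334
```

On the counter and level. I'll release, then rise straight up.

Call:
jog_arm:
  targets: "0 0 0 0 0 0 -0.8; 0 0 0 0 0 0 -0.3; 0 0 0 0 0 0 0.3; 0 0 0 0 0 0 1; 0 0 0 0 0 0 1; 0 0 0 0 0 0 1; 0 0 0 0 0 0 1; 0 0 0 0 0 0 1"

```text
clock: 23.95
tool_pos: [0.4654, 0.0602, 0.0578]
orientation: [-179.9, -0.0, -80.0]
force: [0.8, 0.5, 0.5]
opening: 0.084
```

Call:
jog_arm:
  targets: "0 0 -0.01 0 0 0 1; 0 0 -0.03 0 0 0 1; 0 0 -0.06 0 0 0 1; 0 0 -0.09 0 0 0 1; 0 0 -0.12 0 0 0 1; 0 0 -0.14 0 0 0 1; 0 0 -0.15 0 0 0 1; 0 0 -0.15 0 0 0 1"

```text
clock: 24.95
tool_pos: [0.4652, 0.0602, 0.2084]
orientation: [-179.8, 0.0, -80.0]
force: [0.4, -0.1, -0.2]
opening: 0.0876
```

```bash
python3 go.py .465 -.2 .2 -80; python3 chk.py e1
```

```text
24.95 [0.4652 0.0602 0.2084] [-1.7983e+02  2.0000e-02 -7.9970e+01] [ 31.5   1.5 -26.    0.  -62.3 -21.5] [ 0.4 -0.1 -0.2] 0.0876
(array([0.2562, 0.0456, 0.0081]), array([-0.17,  0.02,  0.03]))
top ring z 0.0315 slope [-0.08 -0.06] [(array([0.6573, 0.2241]), 0.0485), (array([0.6572, 0.2247]), 0.0202)]
top  rail 98 (array([700.6, 196.3]), array([35.9, 15. ]), 22.77)
top  rail 81 (array([676.2, 281.5]), array([14.3, 26.2]), -15.13)
top  rail 142 (array([643.2, 173.8]), array([39.7, 16.3]), 20.44)
top  rail 99 (array([608.2, 253.6]), array([33.8, 12.4]), 56.87)
side ring z 0.0311 slope [ 0.07 -0.56] [(array([0.6551, 0.2261]), 0.0492), (array([0.6548, 0.2263]), 0.0204)]
side  rail 86 (array([634.7, 175.3]), array([27.8, 18. ]), 21.3)
side  rail 321 (array([638.8, 266.4]), array([99.7, 18.9]), 20.99)
wrist ring z 0.0329 slope [0.66 1.6 ] [(array([0.6201, 0.1985]), 0.0085), (array([0.6599, 0.1924]), 0.0207)]
wrist  rail 487 (array([668.6, 184.3]), array([101.1,  17.3]), 21.27)
```

View pics/side_e1.png

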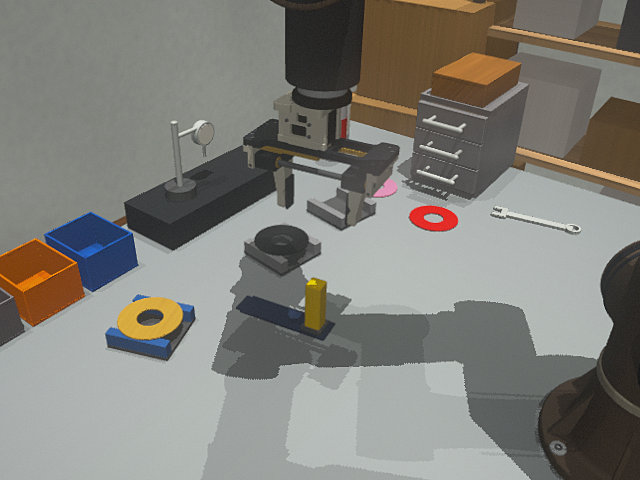

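View pics/wrist_e1.png

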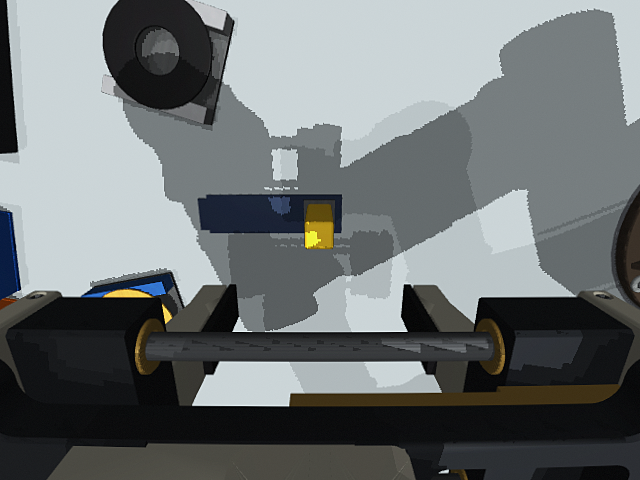

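The side view shows the brass ring flat on the blue rest (150,318), the lifter flat on the counter (290,315), the black ring in place (281,240) and the gripper free. I'll do one last check on the black ring and lifter, then hand in.

```bash
python3 - <<'E'
from fit import *
from plant import job,telemetry
s=pickle.load(open("side_e1.pkl","rb")); W=cloud(s); hsv=cv2.cvtColor(s["img"],cv2.COLOR_RGB2HSV).astype(int)
m=(np.hypot(W[...,0]-.637,W[...,1]+.068)<.075)&(hsv[...,2]<75)&(W[...,2]>.024); print("black",circ(s,m,.032))
print(telemetry.get_obs()["force"].round(1)); print(job.close_job())
E
```

```text
black [(array([ 0.6345, -0.0667]), 0.0491), (array([ 0.6344, -0.067 ]), 0.0199)]
[-0.1  0.7  0.5]
the job is handed in; nothing more can be done
None
```

The job is done and handed in at about 25 s of the 64 s allowed. I took the lifter by its post, slid its blade between the rails under the brass ring, and carried the ring level to the blue rest. Then I drew the lifter straight out and laid it on open counter, roughly 60 mm from the rest.

**Last checks:**
- **Brass ring:** it lies flat with its top at about 0.032 m. Its centre is within 1–2 mm of the rest centre by the top and side cameras, which disagree with each other by about 2 mm, as calibrated. The wrist camera saw only part of it at the end, so I did not use that reading.
- **Black ring:** its position is unchanged to within 1 mm, by the side camera.
- **Lifter:** the wrist camera measured it level on the counter just before release, and the later pictures show it lying flat.
- **Robot:** the gripper is open and clear, with no contact force. The gripper never touched either ring.

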